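# Work the pine batten round the bench post into the plywood jig

### The job

Push the pine batten into the plywood jig so that it lies fully home, flat along the back fence between the two cheeks. It only fits past the steel post at an angle: push one end in behind the post first, while the other end is still outside the jig, then push the other end round and in. Only push it along the bench with the fingers, never lifting it, and leave the bottle, the offcut block and the glue jar where they stand.

Things in the scene. Friction and masses are not known exactly. Their poses are not given: they have to be found in the camera images.
- jig: Fixed plywood jig: back fence and two cheeks, 32 mm high, 18 mm thick, no floor; bay 280 mm wide, 60 mm deep, open towards the robot. Origin: bench level, middle of the fence's inner face. x points into the fence, away from the robot; y along the fence to the robot's left. Cheeks' inner faces at y = +-140 mm, from x = 0 to -60 mm (the mouth). Stands turned up to 0.2 rad either way.
- post: Fixed upright steel post, 24 mm diameter, 50 mm high, in front of the left part of the jig's mouth, about 70 mm left of the jig's middle and 92 mm in front of the back fence; the batten passes between it and the fence. Origin: centre of its foot.
- batten: Loose pine batten lying flat in front of the jig, shifted to the right: 220 mm long (its y axis), 34 mm wide (x), 28 mm high, 0.08 to 0.15 kg, slides with wood friction. Origin: centre of its underside. Its +y end (head) is at the left and goes behind the post; its +x long face looks to the jig and lies against the back fence when home.
- batten_head (a point): Middle of the batten's left (+y) end face, 14 mm above its underside, 110 mm from its origin.
- batten_tail (a point): Middle of the batten's right (-y) end face, 14 mm above its underside, 110 mm from its origin.
- bottle: Bystander: white squeeze bottle with red cap, 64 mm diameter, 160 mm high, standing beyond the right end of the jig. Origin: centre of its underside.
- offcut: Bystander: wooden offcut block 45 x 40 x 55 mm high, standing on the left in front of the jig. Origin: centre of its underside.
- glue: Bystander: dark glue jar, 60 mm diameter, 70 mm high, standing to the left of the jig. Origin: centre of its underside.
Not all that is in view belongs to the job. Several things have the shape of the batten; the one meant has the colours described above.

How it is judged:
By the outcome, as a careful person would: the job done as asked, in the order asked, and still so for the second after the job is handed in, with the robot touching nothing.
It also fails if it takes over 72 s, if anything falls off the work surface, if the arm or the gripper's body presses on something with over 40 N, if the wrist force passes 120 N, or if a joint passes its speed limit or range.

### The arm

A 6-joint arm with a two-finger parallel gripper is mounted at the origin on the work surface. World frame = base frame: x ahead of the robot, y to its left, z up, the work surface at z = 0. Lengths are in m, angles in rad, forces in N, time in s.
With the tool pointing down it reaches from about 0.4 to 0.825 m from the base axis. Payload 7 kg.
Tool frame: the origin (TCP) lies at the very end of the fingers, on their centre line; the grasp point (between the pads) lies 19 mm behind it (arm.pinch_z is the z of the grasp point in the tool frame, in m); z points along the fingers, y is the direction in which the jaws open and shut (so a half turn about z gives the same grasp; the last joint's range is limited). The gripper opens to 88 mm and grips with 3 to 60 N. Pads are 19 mm wide; open, the fingers measure 130 mm over their backs; the gripper's body (78 mm by 193 mm) begins 47 mm behind the grasp point.
Start: joints at [1.504, 0.359, 0.012, 0, -1.224, -0.288], TCP at [0.235, 0.633, 0.227] pointing down, gripper open.
Joint ranges: [-3.07, 3.07], [-1.43, 2.12], [-1.02, 1.25], [-3.03, 1.67], [-3.05, -0], [-3.03, 3.03]. Speed limits (rad/s): [2.39, 2.39, 3.01, 3.14, 3.14, 3.14].

### API

Orientations are given as [roll, pitch, yaw] about the fixed x, y, z axes, in that order (R = Rz(yaw) Ry(pitch) Rx(roll)).
In Python, from station import arm gives the robot as it stands.
- The arm moves only by the tool drive_tool, never from a script. Its argument "targets" is a list of rows, each a list of 6 numbers: the shift along the world's x, y, z in units of 0.04 m (1.0 is 0.04 m), then the turn, a rotation vector about the world's x, y, z in units of 6 degrees (1.0 is 6 degrees). In form: [[x, y, z, wx, wy, wz], ...]. A call has 1 to 5 rows; each row shifts and turns the commanded pose from where the row before left it; what a row does not reach is not made up. A row lasts 1/8 s, in which the tool goes at most 62.5 mm and 10.7 degrees, less where a joint would pass 70% of its speed; a pose out of reach is approached as far as the arm can. A call with a number of a shift or a turn outside -1 to 1 is refused whole. A call with a gripper value outside its range is refused whole. "claw" is the opening, from 0 (shut) to 1 (fully open), set as the call begins (left out, the last holds). The fingers move at their own pace and stop on an object; "newtons" is the grip in N (left out, the last holds). Time passes only in rows, so rows that do not move let the fingers close. It gives the time, the measured TCP pose, the force and the opening at its end, in the units of the state.
- arm.get_state(): the state, without advancing time (a new reading comes with each control period).
- arm.grab_frame(name): name is "scene" or "top" or "wrist"; returns (picture, depth): 480x640x3 uint8, red, green, blue; 480x640 float32, m along the optical axis (not along the pixel's ray), 0 where there is no reading.
- arm.get_calibration(name): a dict with "mtx" (3x3 intrinsics, pixels), "dist_coeffs" ([k1, k2, p1, p2, k3] as OpenCV has them; the pictures are not rectified), "origin" and "rotation" of the camera in the world. Camera axes: x right, y up, looking along -z (the intrinsics and any distortion apply to the point x, -y, -z); pixel columns grow to the right and rows downward; lengths in m; the calibration is good to about 2 mm. A picture is of the moment at which its call begins: read the wrist's pose just before it. get_calibration takes no time and is no camera call; for the wrist camera it gives the pose at the moment of the call.
- arm.job_done(): hands the job in, once; it reports no verdict.
Trained networks look in the newest picture that a camera, given by its name, has taken for a name from the list of things; names that differ only in an ending like _2 or _b are one class to them, and where a whole thing is asked for, a point or a joint stands for the part that bears it (a point fixed in the world has none). Each returns a list of dicts, best first, with "score" (0 to 1); they miss things now and then, are a little off and sometimes report something else, mostly with a low value. They report only what shows in the picture. A call takes as long as a camera call. They do not tell look-alikes from the thing itself.
- arm.search_frame(target, camera): "point" ([x, y, z] in m, in the coordinates of the camera as it stood for that picture, good to about 4 mm: the middle of the surface that is visible of it).
- arm.cut_out(target, camera): "pixels" (480x640 bool, what is visible of it).
- arm.landmark_of(target, camera): "point" ([x, y, z] in m, in the coordinates of the camera as it stood for that picture, good to about 4 mm: a listed point, or the origin of a listed thing).
The state is a dict: "t": time; "q": joint angles; "qd": joint speeds; "joint_efforts": joint torques, N m; "eef_pos": TCP position; "ee_rot": TCP orientation; "force": force on the tool from outside, world axes, zero at the start; "moment": the same for the moment, N m; "width": finger opening in m.
Only numpy, scipy, OpenCV 4.12 (cv2) and the standard library are available. Lean on these libraries where they do the work, as an engineer would, in place of code of your own. Each camera call takes 0.05 s, during which the arm holds its last target. There are 200 camera calls.

## Working session

There is one attempt and no reset: what is moved stays moved. The work goes in short steps, Python scripts to look and compute and a tool call to move; the robot and the scene stay as the last step left them, time stands still between calls to the robot, and variables do not carry over. Pictures are saved under pics/ and viewed, about 8 in all and at most 12, crops included, and the job is handed in when it is done.

Besides the shell and the picture viewer there is one more tool, called after "Emit:" as name(argument=value, ...) on one line, values as JSON. drive_tool: Moves the arm, as the interface text tells. Shifts and turns lie within -1 to 1; 1 stands for 0.04 m of shift or 6 degrees of turn. Its arguments: {"type":"object","properties":{"targets":{"type":"array"},"claw":{"type":"number"},"newtons":{"type":"number"}},"required":["targets"]}

```bash
mkdir -p pics; cat > h.py <<'E'
import numpy as np, cv2
from station import arm
def w(cam,p):
    c=arm.get_calibration(cam); return np.array(c["origin"])+np.array(c["rotation"])@np.array(p)
def save(cam,n):
    im,d=arm.grab_frame(cam); cv2.imwrite(f"pics/{n}.png",im[:,:,::-1]); return im,d
def px(cam,P):
    c=arm.get_calibration(cam); R=np.array(c["rotation"]); q=R.T@(np.array(P)-c["origin"]); q=q*[1,-1,-1]
    return cv2.projectPoints(q.reshape(1,3),np.zeros(3),np.zeros(3),np.array(c["mtx"]),np.array(c["dist_coeffs"]))[0].ravel()
def cloud(cam,d,mask):
    c=arm.get_calibration(cam); v,u=np.nonzero(mask&(d>0)); z=d[v,u]
    n=cv2.undistortPoints(np.stack([u,v],1).astype(float).reshape(-1,1,2),np.array(c["mtx"]),np.array(c["dist_coeffs"])).reshape(-1,2)
    P=np.stack([n[:,0]*z,-n[:,1]*z,-z],1)
    return P@np.array(c["rotation"]).T+c["origin"]
E
python3 - <<'E'
from h import *
np.set_printoptions(precision=3,suppress=True)
s=arm.get_state(); print(s)
for cam in ["top","scene"]:
    im,d=save(cam,cam+"0")
    for n in ["jig","post","batten","batten_head","batten_tail","bottle","offcut","glue"]:
        for r in arm.landmark_of(n,cam)[:4]:
            P=w(cam,r["point"]); print(cam,n,round(r["score"],2),P,px(cam,P))
E
```

```text
{'t': 0.0, 'q': array([ 1.504,  0.359,  0.011, -0.   , -1.224, -0.288]), 'qd': array([ 0.001,  0.001, -0.   , -0.   ,  0.001, -0.001]), 'joint_efforts': array([  0.002, -58.272,  29.304,   6.997,   0.007,  -0.   ]), 'eef_pos': array([0.234, 0.632, 0.226]), 'ee_rot': array([ 3.14 , -0.   , -0.355]), 'force': array([ 0.225, -1.249,  0.363]), 'moment': array([ 0.016, -0.013, -0.065]), 'width': 0.08799122565286134}Traceback (most recent call last):
  File "<stdin>", line 8, in <module>
  File "h.py", line 8, in px
    c=arm.get_calibration(cam); R=np.array(c["rotation"]); q=R.T@(np.array(P)-c["origin"]); q=q*[1,-1,-1]
                                                                                              ~^~~~~~~~~~
TypeError: can't multiply sequence by non-int of type 'numpy.float64'
```

View pics/top0.png

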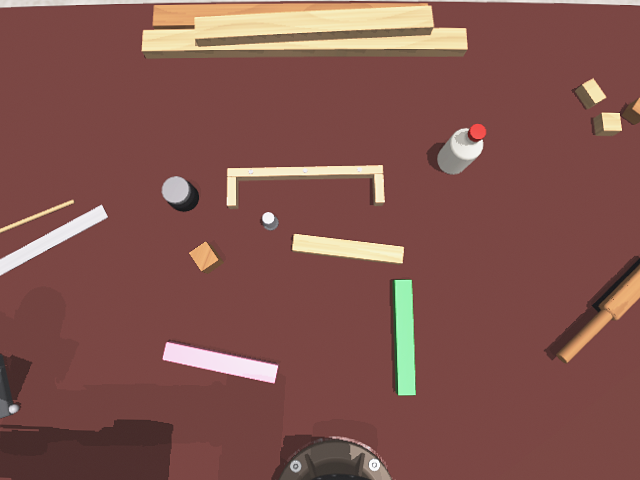

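The top picture shows the jig at (305,180) and the post at (268,220). The bottle is at (460,152), the glue jar at (180,192) and the offcut at (203,256). Batten-shaped things: pine (348,249), pink (220,362), green (404,337), white (50,240) and the timber stack (300,30). The pine one at (348,249) matches the description. The calibration's rotation seems to be roll-pitch-yaw, so I'll fix the helper.

```bash
cat > fix.py <<'E'
s=open('h.py').read()
s=s.replace('np.array(c["rotation"])','rot(c)').replace("def w(","from scipy.spatial.transform import Rotation as Ro\ndef rot(c): return Ro.from_euler('xyz',c['rotation']).as_matrix()\ndef w(",1)
open('h.py','w').write(s)
E
python3 fix.py; python3 - <<'E'
from h import *
np.set_printoptions(precision=3,suppress=True)
c=arm.get_calibration("top"); print(c)
for cam in ["top"]:
    im,d=save(cam,cam+"1")
    for n in ["jig","post","batten","batten_head","batten_tail","bottle","offcut","glue"]:
        for r in arm.landmark_of(n,cam)[:3]:
            P=w(cam,r["point"]); print(cam,n,round(r["score"],2),P,px(cam,P))
    m=np.zeros(d.shape,bool)
    def top(box,zl,zh):
        m[:]=0; m[box[1]:box[3],box[0]:box[2]]=1; P=cloud(cam,d,m); return P[(P[:,2]>zl)&(P[:,2]<zh)]
    for nm,b,zl,zh in [("batten",(285,225,412,272),.02,.036),("jigfence",(222,160,390,182),.024,.04),("Lcheek",(222,183,242,212),.024,.04),("Rcheek",(368,183,390,212),.024,.04),("post",(255,208,280,232),.042,.06),("offcut",(185,238,222,275),.045,.065),("glue",(160,172,200,212),.06,.08),("bench",(300,270,380,330),-1,1)]:
        P=top(b,zl,zh); r=cv2.minAreaRect(P[:,:2].astype(np.float32)); print(nm,len(P),P.mean(0),r, cv2.boxPoints(r).round(3).tolist())
    cv2.imwrite("pics/crop1.png",cv2.resize(im[150:280,150:420,::-1],None,fx=2.9,fy=2.9))
E
```

```text
{'mtx': array([[454.098,   0.   , 319.177],
       [  0.   , 454.098, 237.659],
       [  0.   ,   0.   ,   1.   ]]), 'dist_coeffs': array([-0.042,  0.   ,  0.   ,  0.   ,  0.   ]), 'origin': array([0.364, 0.034, 0.918]), 'rotation': array([ 0.159, -0.01 , -1.583])}
top jig 0.91 [ 0.638  0.053 -0.002] [303.912 177.983]
top jig 0.66 [ 0.488 -0.035  0.   ] [347.755 248.051]
top post 0.78 [ 0.54   0.123 -0.004] [270.331 224.188]
top post 0.6 [ 0.636  0.053 -0.001] [304.275 178.957]
top batten 0.94 [ 0.316 -0.144  0.001] [404.472 333.214]
top batten 0.74 [ 0.486 -0.038  0.001] [349.107 249.238]
top batten 0.64 [ 0.27   0.218 -0.005] [221.975 359.427]
top batten_head 0.96 [0.246 0.108 0.014] [276.792 372.483]
top batten_head 0.84 [ 0.199 -0.138  0.017] [405.001 396.011]
top batten_head 0.69 [0.499 0.071 0.016] [295.296 242.196]
top batten_tail 0.86 [ 0.476 -0.137  0.016] [399.344 252.715]
top batten_tail 0.76 [0.292 0.321 0.015] [167.186 349.311]
top batten_tail 0.71 [ 0.421 -0.14   0.019] [402.187 279.694]
top bottle 0.56 [ 0.675 -0.257  0.001] [450.189 159.363]
top bottle 0.2 [ 0.488 -0
[... 1948 characters left out ...]
460327, 0.24199999868869781], [0.47600001096725464, 0.2759999930858612]]
glue 603 [0.596 0.299 0.07 ] ((0.5976253151893616, 0.3000851571559906), (0.052743736654520035, 0.0505753792822361), 15.602934837341309) [[0.5649999976158142, 0.31700000166893005], [0.5789999961853027, 0.26899999380111694], [0.6299999952316284, 0.28299999237060547], [0.6159999966621399, 0.3319999873638153]]
bench 4783 [ 0.385 -0.016 -0.   ] ((0.38509348034858704, -0.016746006906032562), (0.16027913987636566, 0.11813448369503021), 89.34459686279297) [[0.32499998807907104, -0.09600000083446503], [0.4429999887943268, -0.09799999743700027], [0.4449999928474426, 0.06300000101327896], [0.3269999921321869, 0.06400000303983688]]
```

View pics/crop1.png

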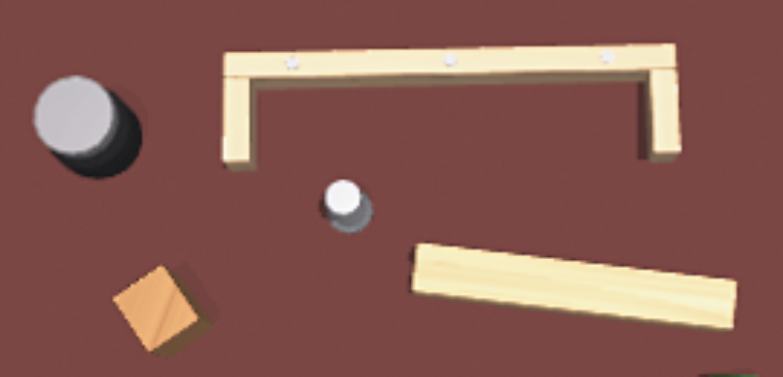

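The crop confirms the pine batten: it lies right of the post with its head near (413,268) and its tail near (735,305), both in crop pixels. The jig is about square to the base: origin (0.636, 0.050), yaw about 0, post (0.543, 0.122). The batten centre is (0.485, -0.033), yaw -0.132.

Plan:
1. With the fingers open along the batten's near face, swing it to about -25°.
2. With the fingers shut, push the tail end face along the batten's axis so the head goes behind the post.
3. With the fingers open, push the tail half round and home.

Emit:
drive_tool(targets=[[1,-1,0,0,0,0.43],[1,-1,0,0,0,0.43],[1,-1,0,0,0,0.43],[1,-1,0,0,0,0.43],[1,-1,0,0,0,0.42]], claw=1)

```text
t: 1.18
eef_pos: [0.4356, 0.4316, 0.2269]
ee_rot: [-3.141, -0.0, -0.129]
force: [0.7, 0.5, -0.9]
width: 0.0876
```

Emit:
drive_tool(targets=[[0,-1,0,0,0,0],[0,-1,0,0,0,0],[0,-1,0,0,0,0],[0,-1,0,0,0,0],[0,-1,0,0,0,0]])

```text
t: 1.8
eef_pos: [0.4344, 0.2317, 0.2268]
ee_rot: [-3.141, -0.0, -0.131]
force: [0.7, -0.0, 1.4]
width: 0.0875
```

Emit:
drive_tool(targets=[[0,-1,0,0,0,0],[0,-1,0,0,0,0],[0,-1,0,0,0,0],[0,-1,0,0,0,0],[0,-1,0,0,0,0]])

```text
t: 2.42
eef_pos: [0.4344, 0.0317, 0.2269]
ee_rot: [-3.141, -0.001, -0.13]
force: [0.1, -0.9, 0.8]
width: 0.0875
```

Emit:
drive_tool(targets=[[0,-1,-1,0,0,0],[0,0,-1,0,0,0],[0,0,-1,0,0,0],[0,0,-0.5,0,0,0],[0,0,0,0,0,0]])

```text
t: 3.05
eef_pos: [0.4336, -0.0075, 0.0856]
ee_rot: [3.14, 0.003, -0.131]
force: [-0.1, -0.8, 0.4]
width: 0.0876
```

```bash
python3 - <<'E'
from h import *
s=arm.get_state(); print(s["t"],s["eef_pos"],s["ee_rot"],s["force"])
im,d=arm.grab_frame("scene"); cv2.imwrite("pics/s2.png",im[:,:,::-1])
im,d=arm.grab_frame("wrist"); cv2.imwrite("pics/w2.png",im[:,:,::-1])
cv2.imwrite("pics/c2.png",np.hstack([cv2.resize(cv2.imread(f"pics/{n}.png"),(400,300)) for n in("s2","w2")]))
E
```

```text
3.05 [ 0.43355502 -0.00753946  0.08556665] [ 3.14001528e+00  2.59486728e-03 -1.30950675e-01] [-0.12438939 -0.80849085  0.36332889]
```

View pics/c2.png

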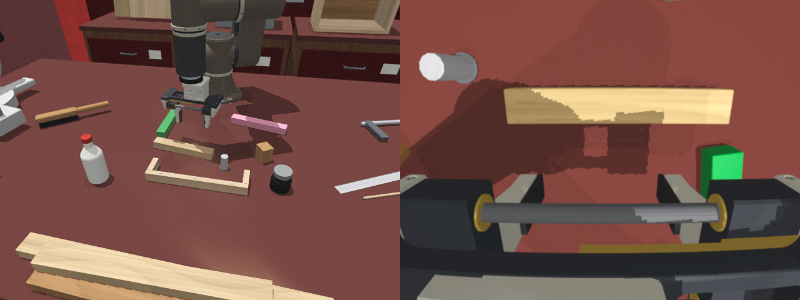

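Emit:
drive_tool(targets=[[0,0,-1,0,0,0],[0,0,-0.83,0,0,0],[0,0,0,0,0,0],[0.3,-0.04,0,0,0,0],[0.3,-0.04,0,0,0,0]])

```text
t: 3.78
eef_pos: [0.461, -0.0097, 0.0152]
ee_rot: [-3.14, -0.003, -0.13]
force: [-1.9, 0.7, 0.7]
width: 0.0873
```

Emit:
drive_tool(targets=[[0.1,-0.01,0,0,0,0],[0.11,0.02,0,0,0,-0.29],[0.11,0.02,0,0,0,-0.29],[0.11,0.02,0,0,0,-0.29],[0.11,0.02,0,0,0,-0.29]])

```text
t: 4.4
eef_pos: [0.4803, -0.0074, 0.0133]
ee_rot: [3.141, 0.0, -0.254]
force: [-0.8, 0.4, -0.4]
width: 0.0878
```

Emit:
drive_tool(targets=[[0.11,0.02,0,0,0,-0.29],[0.11,0.02,0,0,0,-0.29],[0.11,0.02,0,0,0,-0.29],[0.11,0.02,0,0,0,-0.29],[0,0,0,0,0,0]])

```text
t: 5.03
eef_pos: [0.4982, -0.0042, 0.0133]
ee_rot: [-3.141, -0.0, -0.374]
force: [0.6, 0.1, 1.4]
width: 0.0875
```

```bash
cat > bat.py <<'E'
from h import *
import sys
np.set_printoptions(precision=4,suppress=True)
s=arm.get_state(); print(s["t"],s["eef_pos"],s["ee_rot"],s["force"])
im,d=arm.grab_frame("top")
if len(sys.argv)>1: cv2.imwrite(f"pics/{sys.argv[1]}.png",cv2.resize(im[150:280,150:420,::-1],None,fx=2.9,fy=2.9))
P=cloud("top",d,np.ones(d.shape,bool)); ok=(P[:,2]>.02)&(P[:,2]<.0305)
hsv=cv2.cvtColor(im,cv2.COLOR_RGB2HSV)[d>0]; 
ok&=(hsv[:,0]>18)&(hsv[:,0]<32)&(hsv[:,1]>40)&(P[:,0]>.4)&(P[:,0]<.632)&(P[:,1]>-.25)&(P[:,1]<.187)&((P[:,0]<.57)|(P[:,1]>-.088))
Q=P[ok]; r=cv2.minAreaRect(Q[:,:2].astype(np.float32)); b=cv2.boxPoints(r); print(len(Q),r,b.tolist())
E
python3 bat.py b3; python3 - <<'E'
from h import *
im,d=arm.grab_frame("top"); h=cv2.cvtColor(im,cv2.COLOR_RGB2HSV)
P=cloud("top",d,(h[:,:,0]>45)&(h[:,:,0]<85)&(h[:,:,1]>60)); P=P[P[:,0]>.3]; print("green",P.min(0),P.max(0))
E
```

```text
5.025 [ 0.4982 -0.0042  0.0133] [-3.1414 -0.0003 -0.3742] [0.6276 0.0592 1.4031]
130 ((0.48102277517318726, -0.12490163743495941), (0.021525174379348755, 0.032374925911426544), 68.29020690917969) [[0.46200236678123474, -0.1289130002260208], [0.4920808970928192, -0.14088866114616394], [0.5000431537628174, -0.12089027464389801], [0.4699646532535553, -0.10891461372375488]]
green [ 0.30076731 -0.16339399 -0.00362171] [ 0.4223827  -0.12083708  0.03296828]
```

View pics/b3.png

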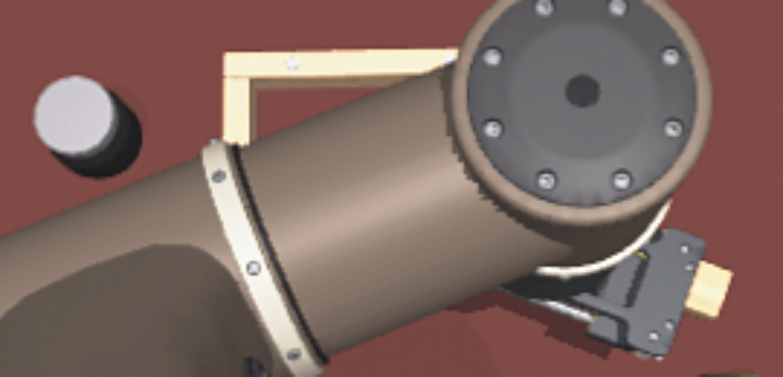

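Emit:
drive_tool(targets=[[0.12,-0.04,0,0,0,-0.12],[0.12,-0.04,0,0,0,-0.12],[0,0,0,0,0,0],[-0.5,0.2,0,0,0,0],[-0.5,0.2,0,0,0,0]])

```text
t: 5.75
eef_pos: [0.4669, 0.0086, 0.0132]
ee_rot: [3.142, 0.0, -0.399]
force: [0.5, 0.2, -0.2]
width: 0.0878
```

Emit:
drive_tool(targets=[[0,0,1,0,0,0],[0,0,1,0,0,0],[0,-1,0.5,0,0,0],[0,-1,0,0,0,0],[0,-1,0,0,0,0]], claw=0)

```text
t: 6.38
eef_pos: [0.4675, -0.1125, 0.114]
ee_rot: [-3.141, -0.001, -0.398]
force: [1.3, 0.4, 0.2]
width: 0.0436
```

```bash
python3 - <<'E'
from station import arm
s=arm.get_state(); print(s["q"].round(3),s["eef_pos"],s["ee_rot"],s["width"])
E
python3 bat.py b4
```

```text
[ 0.174  0.147 -0.561 -0.    -0.86   0.999] [ 0.46746589 -0.11246941  0.11402053] [-3.14073146e+00 -1.31358317e-03 -3.98089075e-01] 0.04357201947505856
6.375 [ 0.4675 -0.1125  0.114 ] [-3.1407 -0.0013 -0.3981] [1.2602 0.4389 0.187 ]
2 ((0.4220864474773407, -0.14920926094055176), (0.0014967722818255424, 0.0), -96.96702575683594) [[0.4221772253513336, -0.14846640825271606], [0.4221772253513336, -0.14846640825271606], [0.4219956696033478, -0.14995211362838745], [0.4219956696033478, -0.14995211362838745]]
```

Emit:
drive_tool(targets=[[0,-1,0,0,0,-1],[0,-0.5,0,0,0,-1],[0,0,0,0,0,-1],[0,0,0,0,0,-1],[0,0,0,0,0,-1]])

```text
t: 7.05
eef_pos: [0.4672, -0.1716, 0.1133]
ee_rot: [3.142, 0.0, -0.926]
force: [-0.4, 0.0, 0.5]
width: 0.0002
```

Emit:
drive_tool(targets=[[0,0,0,0,0,-1],[0,0,0,0,0,-1],[0,0,0,0,0,-1],[0,0,0,0,0,-1],[0,0,0,0,0,-1]])

```text
t: 7.68
eef_pos: [0.4672, -0.1714, 0.1133]
ee_rot: [-3.142, 0.0, -1.449]
force: [-0.0, -0.4, -0.6]
width: 0.0005
```

Emit:
drive_tool(targets=[[0,0,0,0,0,-1],[0,0,0,0,0,-1],[0,0,0,0,0,-1],[0,0,0,0,0,-1],[0,0,0,0,0,-1]])

```text
t: 8.3
eef_pos: [0.4673, -0.1715, 0.1134]
ee_rot: [-3.142, 0.0, -1.973]
force: [0.7, 0.1, -0.1]
width: 0.0005
```

```bash
python3 bat.py b5; python3 - <<'E'
from h import *
im,d=arm.grab_frame("wrist"); cv2.imwrite("pics/w5.png",im[:,:,::-1])
a=cv2.imread("pics/b5.png"); a=cv2.resize(a,(480,231)); b=cv2.resize(im[:,:,::-1],(320,240))[:231]
cv2.imwrite("pics/c5.png",np.hstack([a,b]))
E
```

```text
8.3 [ 0.4673 -0.1715  0.1134] [-3.1415  0.0001 -1.973 ] [ 0.7104  0.1429 -0.1257]
0 ((0.0, 0.0), (0.0, 0.0), 0.0) [[0.0, 0.0], [0.0, 0.0], [0.0, 0.0], [0.0, 0.0]]
```

View pics/c5.png

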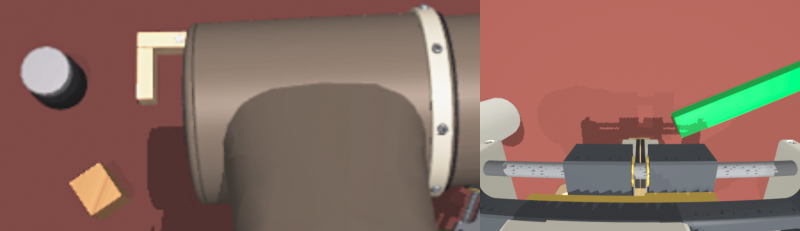

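The arm hides the batten from the top camera, and the wrist camera looks the other way. I'll use the scene camera to measure it.

```bash
cat > sc.py <<'E'
from h import *
import sys
np.set_printoptions(precision=4,suppress=True)
im,d=arm.grab_frame("scene")
P=cloud("scene",d,np.ones(d.shape,bool)); hsv=cv2.cvtColor(im,cv2.COLOR_RGB2HSV)[d>0]
ok=(P[:,2]>.0235)&(P[:,2]<.0305)&(hsv[:,0]>14)&(hsv[:,0]<32)&(hsv[:,1]>40)&(P[:,0]>.43)&(P[:,0]<.6)&(P[:,1]>-.25)&(P[:,1]<.187)
ok&=(P[:,0]<.568)|((P[:,1]>-.085)&(P[:,1]<.18))
Q=P[ok]; r=cv2.minAreaRect(Q[:,:2].astype(np.float32)); print(len(Q),r[:2],r[2]); print(cv2.boxPoints(r))
if len(sys.argv)>1:
    c=px("scene",[.55,.03,.02]).astype(int); x,y=max(c[0]-140,0),max(c[1]-90,0)
    cv2.imwrite(f"pics/{sys.argv[1]}.png",cv2.resize(im[y:y+190,x:x+280,::-1],None,fx=2.8,fy=2.8))
E
python3 sc.py s5
```

```text
1109 ((0.5279935002326965, -0.036877647042274475), (0.22161874175071716, 0.03617830201983452)) 67.32118225097656
[[ 0.4686 -0.1321]
 [ 0.502  -0.1461]
 [ 0.5874  0.0584]
 [ 0.554   0.0723]]
```

View pics/s5.png

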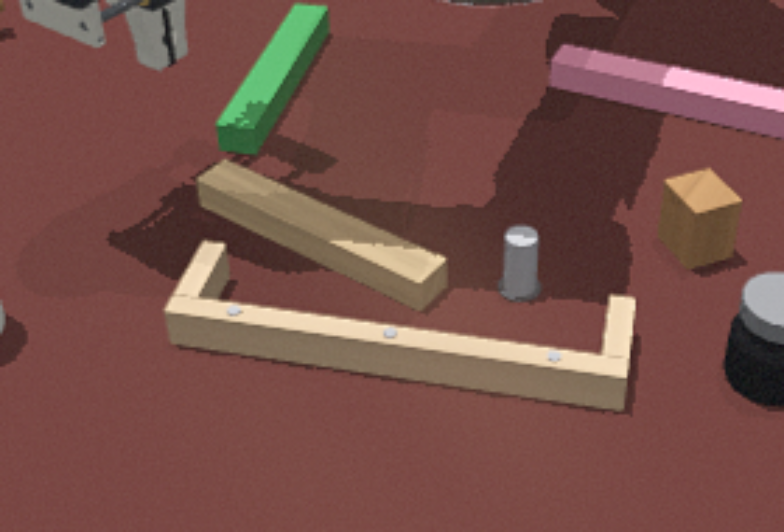

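The batten's head, at crop (440,275), points between the post and the fence. Centre (0.528, -0.037), about 22.7°, and its line clears the post by about 18 mm. Next I push the tail end face along the axis.

Emit:
drive_tool(targets=[[0.2,0.2,-1,0,0,0],[0,0,-1,0,0,0],[0,0,-0.5,0,0,0],[0,0,0,0,0,0],[0.1,0.23,0,0,0,0]])

```text
t: 9.07
eef_pos: [0.4799, -0.1543, 0.0141]
ee_rot: [-3.141, 0.0, -1.969]
force: [0.9, 0.9, -0.3]
width: 0.0003
```

Emit:
drive_tool(targets=[[0.1,0.23,0,0,0,0],[0.1,0.23,0,0,0,0],[0.1,0.23,0,0,0,0],[0.1,0.23,0,0,0,0],[0.1,0.23,0,0,0,0]])

```text
t: 9.7
eef_pos: [0.4996, -0.1076, 0.0134]
ee_rot: [-3.142, 0.0, -1.969]
force: [0.3, -0.5, 0.2]
width: 0.0005
```

```bash
python3 sc.py s6
```

```text
1180 ((0.544581949710846, 0.0039150044322013855), (0.2227293848991394, 0.03712950274348259)) 67.0912857055664
[[ 0.4841 -0.0914]
 [ 0.5183 -0.1059]
 [ 0.605   0.0993]
 [ 0.5708  0.1137]]
```

Emit:
drive_tool(targets=[[0.1,0.23,0,0,0,0],[0.1,0.23,0,0,0,0],[0.1,0.23,0,0,0,0],[0.1,0.23,0,0,0,0],[0,0,0,0,0,0]])

```text
t: 10.38
eef_pos: [0.5158, -0.0707, 0.0134]
ee_rot: [-3.141, 0.0, -1.969]
force: [-0.5, 0.3, -1.2]
width: 0.0006
```

```bash
python3 sc.py s7; python3 -c "
from station import arm; print(arm.get_state()['q'])"
```

```text
1147 ((0.5606834888458252, 0.041596852242946625), (0.22325320541858673, 0.03680022433400154)) 67.58930969238281
[[ 0.5011 -0.0546]
 [ 0.5351 -0.0686]
 [ 0.6203  0.1378]
 [ 0.5862  0.1518]]
[ 2.40460887e-01  3.51718663e-01 -5.80222017e-01 -3.40637258e-05
 -6.38740381e-01 -6.38494027e-01]
```

View pics/s7.png

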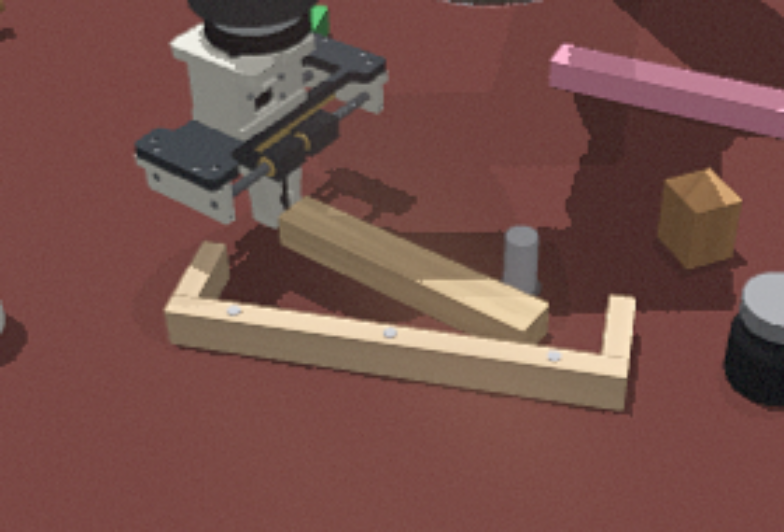

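The head, at crop (540,315), is now behind the post and the tail is still outside. One more small push, then I go round to the near face.

Emit:
drive_tool(targets=[[0.1,0.2,0,0,0,0],[0,0,0,0,0,0],[-0.15,-0.35,0,0,0,0],[0,0,1,0,0,0],[0,0,1,0,0,0]])

```text
t: 11.05
eef_pos: [0.5122, -0.0785, 0.0939]
ee_rot: [3.14, -0.001, -1.97]
force: [0.7, -0.3, -0.3]
width: 0.0005
```

Emit:
drive_tool(targets=[[0,0,0.5,0,0,1],[-0.5,0,0,0,0,1],[0,0.9,0,0,0,1],[0,0.9,0,0,0,1],[0,0.88,0,0,0,1]], claw=1)

```text
t: 11.68
eef_pos: [0.4928, 0.0298, 0.1135]
ee_rot: [-3.142, 0.0, -1.444]
force: [0.6, -0.4, -0.2]
width: 0.0449
```

Emit:
drive_tool(targets=[[0,0,0,0,0,1],[0,0,0,0,0,1],[0,0,0,0,0,1],[0,0,0,0,0,1],[0,0,0,0,0,1]])

```text
t: 12.3
eef_pos: [0.4928, 0.0288, 0.1132]
ee_rot: [3.141, 0.0, -0.92]
force: [0.1, -1.0, 0.2]
width: 0.0872
```

Emit:
drive_tool(targets=[[0,0,0,0,0,1],[0,0,0,0,0,1],[0,0,0,0,0,1],[0,0,0,0,0,1],[0,0,0,0,0,1]])

```text
t: 12.92
eef_pos: [0.4928, 0.0288, 0.1133]
ee_rot: [3.141, 0.0, -0.396]
force: [0.9, -0.6, 0.2]
width: 0.0874
```

```bash
python3 sc.py s8
```

```text
1118 ((0.5644112825393677, 0.04991036653518677), (0.21957634389400482, 0.03748266398906708)) 67.73149871826172
[[ 0.5055 -0.0446]
 [ 0.5402 -0.0588]
 [ 0.6234  0.1444]
 [ 0.5887  0.1586]]
```

Emit:
drive_tool(targets=[[0,0,-1,0,0,0],[0,0,-1,0,0,0],[0,0,-0.5,0,0,0],[0,0,0,0,0,0],[0.4,-0.17,0,0,0,0]])

```text
t: 13.6
eef_pos: [0.5095, 0.0227, 0.0142]
ee_rot: [-3.141, -0.0, -0.399]
force: [1.5, 0.3, 0.9]
width: 0.0873
```

Emit:
drive_tool(targets=[[0.24,-0.1,0,0,0,0],[0.18,-0.05,0,0,0,0.47],[0.18,-0.05,0,0,0,0.47],[0.18,-0.05,0,0,0,0.47],[0.18,-0.05,0,0,0,0.47]])

```text
t: 14.22
eef_pos: [0.5489, 0.0106, 0.0142]
ee_rot: [-3.141, -0.001, -0.201]
force: [-0.3, 0.7, -1.0]
width: 0.0878
```

```bash
python3 sc.py s9
```

```text
998 ((0.5808162689208984, 0.04937097430229187), (0.2204890251159668, 0.05320262908935547)) 76.4708251953125
[[ 0.5292 -0.0516]
 [ 0.5809 -0.064 ]
 [ 0.6325  0.1503]
 [ 0.5807  0.1628]]
```

View pics/s9.png

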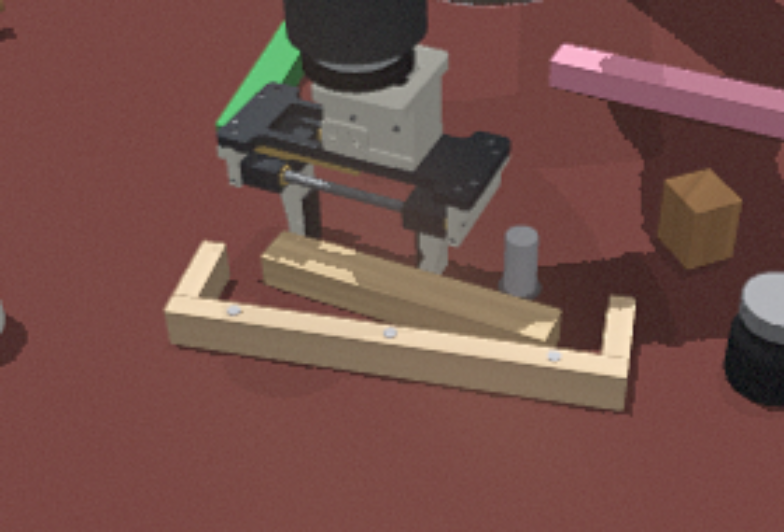

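The batten is swinging in cleanly, with its tail at crop (275,255), clear of the right cheek. I'll continue.

Emit:
drive_tool(targets=[[0.18,-0.03,0,0,0,0.47],[0.18,-0.03,0,0,0,0.47],[0.18,-0.03,0,0,0,0.47],[0.18,-0.03,0,0,0,0.47],[0,0,0,0,0,0]])

```text
t: 14.9
eef_pos: [0.5774, 0.0059, 0.0139]
ee_rot: [-3.141, -0.001, -0.007]
force: [-0.5, -0.2, -0.2]
width: 0.0877
```

Emit:
drive_tool(targets=[[0.12,0,0,0,0,0],[0.12,0,0,0,0,0],[0.06,0,0,0,0,0],[0,0,0,0,0,0]])

```text
t: 15.4
eef_pos: [0.5888, 0.0062, 0.0133]
ee_rot: [-3.142, -0.0, -0.005]
force: [-0.1, -0.4, -0.0]
width: 0.0874
```

```bash
python3 sc.py s10;
```

```text
3 ((0.5986032485961914, 0.0076255761086940765), (0.09683853387832642, 0.0015088864602148533)) 89.64222717285156
[[ 0.5975 -0.0408]
 [ 0.5991 -0.0408]
 [ 0.5997  0.056 ]
 [ 0.5982  0.056 ]]
```

View pics/s10.png

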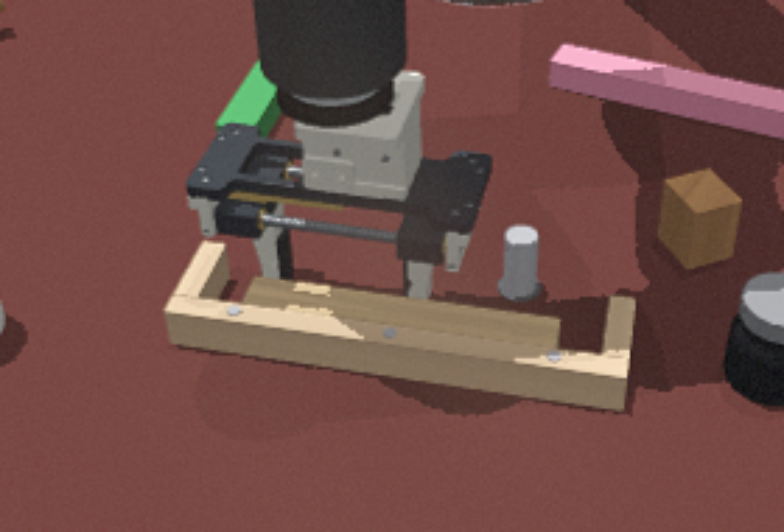

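The batten is in the bay and nearly at the fence. The force is still zero, so I push on in millimetre steps until it rises.

Emit:
drive_tool(targets=[[0.05,0,0,0,0,0],[0.04,0,0,0,0,0],[0,0,0,0,0,0]])

```text
t: 15.82
eef_pos: [0.5894, 0.0058, 0.0128]
ee_rot: [3.141, 0.005, -0.005]
force: [-7.5, 1.9, 5.6]
width: 0.0879
```

Emit:
drive_tool(targets=[[0.03,0,0,0,0,0],[0,0,0,0,0,0]])

```text
t: 16.08
eef_pos: [0.5894, 0.0057, 0.0127]
ee_rot: [3.14, 0.007, -0.005]
force: [-12.1, 3.1, 8.8]
width: 0.0872
```

Emit:
drive_tool(targets=[[0.03,0,0,0,0,0],[0,0,0,0,0,0]])

```text
t: 16.32
eef_pos: [0.5894, 0.0056, 0.0126]
ee_rot: [3.14, 0.009, -0.005]
force: [-15.6, 3.5, 10.2]
width: 0.0875
```

Hard contact. I back off and move the arm clear to check.

Emit:
drive_tool(targets=[[-0.3,0,0,0,0,0],[-0.7,0,0,0,0,0],[-1,0,0,0,0,0],[0,0,1,0,0,0],[0,0,1,0,0,0]])

```text
t: 16.95
eef_pos: [0.5141, 0.0061, 0.0944]
ee_rot: [3.141, -0.0, -0.005]
force: [1.5, 0.5, -0.3]
width: 0.0872
```

Emit:
drive_tool(targets=[[0,0,1,0,0,0],[0,-1,1,0,0,0],[0,-1,1,0,0,0],[0,-1,0,0,0,0],[0,-1,0,0,0,0]])

```text
t: 17.58
eef_pos: [0.5148, -0.155, 0.2144]
ee_rot: [-3.141, -0.003, -0.005]
force: [0.0, -1.2, 0.4]
width: 0.0879
```

Emit:
drive_tool(targets=[[0,-1,0,0,0,0],[0,-1,0,0,0,0],[0,-1,0,0,0,0],[0,-1,0,0,0,0],[-0.5,-1,0,0,0,0]])

```text
t: 18.2
eef_pos: [0.495, -0.3553, 0.213]
ee_rot: [3.141, -0.001, -0.005]
force: [0.7, -0.7, -0.4]
width: 0.0877
```

```bash
cat > fin.py <<'E'
from h import *
np.set_printoptions(precision=4,suppress=True)
im,d=save("top","t12"); cv2.imwrite("pics/b12.png",cv2.resize(im[150:280,150:420,::-1],None,fx=2.9,fy=2.9))
im,d2=save("scene","sc12")
for cam,dd in(("top",d),("scene",d2)):
    P=cloud(cam,dd,np.ones(dd.shape,bool)); P=P[(P[:,0]>.56)&(P[:,0]<.68)&(P[:,1]>-.12)&(P[:,1]<.22)]
    for y in(-.05,-.02,.02,.06,.1,.13):
        s=P[abs(P[:,1]-y)<.006]; f=s[s[:,2]>.0302]; b=s[(s[:,2]>.024)&(s[:,2]<.0298)]
        print(cam,y,"batten x",b[:,0].min() if len(b) else 0,b[:,0].max() if len(b) else 0,"fence",f[:,0].min() if len(f) else 0,f[:,0].max() if len(f) else 0)
E
python3 fin.py; python3 bat.py
```

```text
top -0.05 batten x 0.6024336695092305 0.6464608881205324 fence 0.6038948510400651 0.6524734726990901
top -0.02 batten x 0.6012707325814954 0.6408998280488936 fence 0.6044391141740665 0.6527119902339334
top 0.02 batten x 0.60139133385952 0.6512748736041734 fence 0.6046084427847559 0.6531439967911434
top 0.06 batten x 0.601429992787566 0.6412419872081887 fence 0.6116350600303394 0.6511442635376279
top 0.1 batten x 0.5999010510783136 0.641807257537307 fence 0.6036182256240127 0.6514557673826237
top 0.13 batten x 0.6003331965944091 0.6504430925484876 fence 0.5997456448633207 0.6520251412256286
scene -0.05 batten x 0.6025849135102783 0.655739276213089 fence 0.6177635618089075 0.6553866184761576
scene -0.02 batten x 0.6025228753477787 0.6553701064060027 fence 0.6356934918463597 0.6560363258112164
scene 0.02 batten x 0.6031379291039559 0.6546909583285679 fence 0.6351652092265372 0.6551166348813973
scene 0.06 batten x 0.5999153577837442 0.6541087414889311 fence 0.6354533070218483 0.6524428917526139
scene 0.1 batten x 0.6007969300264616 0.654443438531592 fence 0.6350183905958434 0.6528110558668074
scene 0.13 batten x 0.6003955384197868 0.6527338288991997 fence 0.6339673093713682 0.6519502373883131
18.3 [ 0.4929 -0.3568  0.213 ] [ 3.1411  0.0003 -0.0085] [-0.8188  0.2094  0.7279]
921 ((0.616642951965332, 0.08799456804990768), (0.03135398030281067, 0.14005441963672638), 0.45125457644462585) [[0.6004149317741394, 0.15789613127708435], [0.6015179753303528, 0.017846057191491127], [0.6328709721565247, 0.018093004822731018], [0.6317679286003113, 0.1581430733203888]]
```

View pics/b12.png

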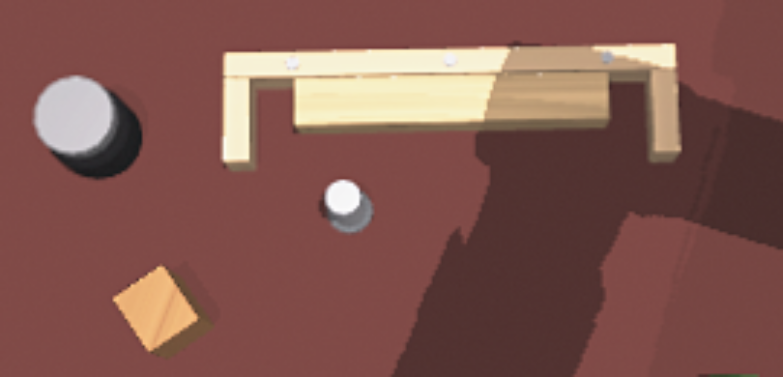

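The batten lies flat against the fence along its whole length, crop (295–608, 75–130), between the cheeks. The offcut and glue jar are where they were.

```bash
python3 -c "
from station import arm; print(arm.job_done())"
```

```text
the job is handed in; nothing more can be done
None
```

The batten is home in the jig, flat along the back fence between the two cheeks, and I have handed the job in. It took about 18 s of the 72 s allowed.

**How it was done:** I swung the batten to about 23° with the open fingers on its near face. With the fingers shut I then pushed its tail end until the head was behind the post and the tail still outside. Then I pushed the tail half round and in with the fingers open, pressing up to about 16 N along the push at the fence. It was only pushed, never gripped or lifted.

**Last checks:**
- **Seating:** the near face is about 34 mm from the fence face along its length, which is the batten's width. Its slope matches the jig's to about 1–2 mm, roughly the accuracy of the cameras.
- **Side clearance:** it is roughly 25–30 mm from each cheek.
- **Bystanders:** the offcut and glue jar look unmoved in the last picture. The bottle was outside that crop, so I did not check it at the end; the arm never came near it.
- **A check that failed:** one automatic outline of the seated batten came out only 140 mm long, because the arm's shadow cut its colour mask. I used the depth sections and the picture instead.

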